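# Level a screw table with a spirit level

### The arm

A 6-joint arm with a two-finger parallel gripper is mounted at the origin on a cart in front of the work surface, level with it; the furniture and walls round the work are solid. World frame = base frame: x ahead of the robot, y to its left, z up, the work surface at z = 0. Lengths are in m, angles in rad, forces in N, time in s.
With the tool pointing down it reaches from about 0.35 to 0.775 m from the base axis. Payload 7.3 kg.
Tool frame: the origin (TCP) lies midway between the tips of the shut fingers; the grasp point (between the pads) lies 19 mm behind it; z points along the fingers, y is the direction in which the jaws open and shut (so a half turn about z gives the same grasp; the last joint's range is limited). The gripper opens to 92 mm and grips with 3 to 60 N. Pads are 19 mm wide; open, the fingers measure 130 mm over their backs; the gripper's body (75 mm by 190 mm) begins 47 mm behind the grasp point.
Start: joints at [-1.449, 0.342, 1.524, -0, 1.275, -0.146], TCP at [0.139, -0.506, 0.227] pointing down, gripper open.
Joint ranges: [-2.53, 2.53], [-0.77, 2.02], [0.04, 2.7], [-1, 4.14], [0.28, 2.66], [-3.11, 3.11]. Speed limits (rad/s): [2.57, 2.57, 3.14, 3.14, 3.14, 3.14].

### API

Orientations are given as [roll, pitch, yaw] about the fixed x, y, z axes, in that order (R = Rz(yaw) Ry(pitch) Rx(roll)).
In Python, from cell import robot gives the robot as it stands.
- The arm moves only by the tool step_arm, never from a script. Its argument "moves" is a list that holds one entry, the list of rows, each a list of 4 numbers: the shift along the tool's x, y, z in m, then the turn about the tool's z in rad. In form: [[[dx, dy, dz, roll], ...]]. A call has 1 to 8 rows; each row shifts and turns the commanded pose from where the row before left it, along the tool's axes as they then stand; what a row does not reach is not made up. A row lasts 1/12 s, in which the tool goes at most 41.7 mm and 7.16 degrees, less where a joint would pass 70% of its speed; a pose out of reach is approached as far as the arm can. A call with a gripper value outside its range is refused whole. "hand" is the opening, from 0 (shut) to 1 (fully open), set as the call begins (left out, the last holds). The fingers move at their own pace and stop on an object; "force" is the grip in N (left out, the last holds). Time passes only in rows, so rows that do not move let the fingers close. It gives the time, the measured TCP pose, the force and the opening at its end, in the units of the state.
- robot.observe(): the state, without advancing time (a new reading comes with each control period).
- robot.read_camera(name): name is "scene" or "top" or "wrist"; returns a dict with "frame" (400x640x3 uint8, red, green, blue), "fovy" (degrees; the focal length in pixels is half the picture's height over the tangent of half this angle, whatever the lens; pixels are square), "cx", "cy" (the principal point, pixels), "k1" (the pictures are not rectified: a ray, as slopes to the right and down, at radius r is drawn at 1 + k1 r^2 times it, then the intrinsics apply), "R" (3x3) and "t" (3): a world point X has camera coordinates R X + t. Camera axes: x right, y down, z forward; pixel columns grow to the right and rows downward; lengths in m; the calibration is good to about 2 mm. A picture is of the moment at which its call begins. There is no depth.
- robot.hand_in(): hands the job in, once; it reports no verdict.
The state is a dict: "time": time; "qpos": joint angles; "qvel": joint speeds; "joint_efforts": joint torques, N m; "tool_pos": TCP position; "tool_rot": TCP orientation; "contact_force": force on the tool from outside, world axes, zero at the start; "torque": the same for the moment, N m; "opening": finger opening in m.
Only numpy, scipy, OpenCV 4.12 (cv2) and the standard library are available. Lean on these libraries where they do the work, as an engineer would, in place of code of your own. Each camera call takes 0.05 s, during which the arm holds its last target.

### The job

Level the small screw table. First lay the spirit level on its plate pointing away from you, square with the plate's edges, let go, and turn the far knob until the bubble stands between the two lines; then take the level up again, lay it crosswise on the plate and, with the level lying free, turn the near knob until the bubble is centred again. Leave the level lying there crosswise with the table level both ways, and do not shift the ring gauge that sits on the plate, nor the micrometer, the oil bottle or the mug.

Things in the scene. Friction and masses are not known exactly. Their poses are not given: they have to be found in the camera images.
- spirit_level: machinist's spirit level, 0.45 kg: a dark steel block 150 long (x), 26 wide (y), 26 high, with a green tubular vial (80 long) along its top, 39 high in all. Origin: centre of its underside; x points to the end with a small brass nut, z up. Either end may point either way on the plate. Grip its flat sides, 26 apart, at mid-length. Starts upright on the desk, right of the table.
- bubble (a joint): place of the pale 16 mm bubble along the vial, m: 0 = centred between the two black lines, positive towards the brass-nut end (+x of spirit_level), stops at +-0.026. It moves to the higher end, 1 mm for each milliradian of slope along the level, and takes about 1 s to settle. Within 2.5 mm of 0 counts as centred.
- levelling_table: the screw table's grey base, 216 x 216 x 14, fixed to the desk; origin: centre of its underside; x roughly away from the robot, y left. Its plate rests on a fixed ball at the near right corner (-78, -78 from the centre), on the far screw (+78, -78) and on the near screw (-78, +78), and slopes up to 23 mrad each way. The fourth corner has nothing on it.
- plate_top (a point): centre of the upper face of the table's square aluminium plate (216 x 216 x 14), about 59 above the desk; x roughly away from the robot, y left (as for levelling_table), z normal to it.
- knob_far (a point): grip point on the axis of the far screw's round knurled knob (40 across, from 11 below to 11 above this point; 22 above the plate). It sets the slope along x only: clockwise from above raises the far edge, 8.5 mrad per radian (bubble 8.5 mm). Friction 0.08 N m, stays where left; at the start up to 2.6 rad from level, either way.
- knob_near (a point): the same for the near screw's knob. It sets the slope along y only: clockwise from above raises the left edge, 8.5 mrad per radian (bubble 8.5 mm). At the start up to 2.6 rad from level.
- ring_gauge: knurled steel ring 54 across and 18 high standing on the plate in the quarter next to the ball corner; origin: centre of its underside. Bystander, not to be shifted.
- micrometer: outside micrometer, 46 x 140 (along y) x 14, lying near the spirit level; origin: centre of its underside. Bystander.
- oiler: small amber bottle, 33 across, 102 high, standing near one end of the spirit level; origin: centre of its underside. Bystander.
- mug: black mug 82 across without its handle, 107 high, left of the table; origin: centre of its outline (handle included) on the underside. Bystander.
Not all that is in view belongs to the job. What is shaped like the spirit_level but pink is not meant.

How it is judged:
By the outcome, as a careful person would: the job done as asked, in the order asked, and still so for the second after the job is handed in, with the robot touching nothing.
It also fails if it takes over 72 s, if anything falls off the work surface, if the arm or the gripper's body presses on something with over 40 N, if the wrist force passes 120 N, or if a joint passes its speed limit or range.

## Working session

There is one attempt and no reset: what is moved stays moved. The work goes in short steps, Python scripts to look and compute and a tool call to move; the robot and the scene stay as the last step left them, time stands still between calls to the robot, and variables do not carry over. Pictures are saved under pics/ and viewed, and the job is handed in when it is done.

Besides the shell and the picture viewer there is one more tool, called after "Emit:" as name(argument=value, ...), one argument or row to a line, values as JSON. step_arm: Moves the arm, as the interface text tells. Its arguments: {"type":"object","properties":{"moves":{"type":"array","items":{"type":"array","items":{"type":"array","items":{"type":"number"}}}},"hand":{"type":"number"},"force":{"type":"number"}},"required":["moves"]}

```bash
ls; mkdir -p pics; cat > h.py <<'E'
import numpy as np, cv2
from cell import robot
def cam(n):
    c=robot.read_camera(n); return c
def save(c,name,crop=None,s=1):
    im=c["frame"][:,:,::-1]
    if crop: x0,y0,x1,y1=crop; im=im[y0:y1,x0:x1]
    if s!=1: im=cv2.resize(im,None,fx=s,fy=s,interpolation=cv2.INTER_CUBIC)
    cv2.imwrite("pics/"+name+".png",im)
def K(c):
    f=200/np.tan(np.radians(c["fovy"])/2); return np.array([[f,0,c["cx"]],[0,f,c["cy"]],[0,0,1]]),np.array([c["k1"],0,0,0,0.])
def ray(c,uv):
    k,d=K(c); p=cv2.undistortPoints(np.array(uv,float).reshape(-1,1,2),k,d).reshape(-1,2)
    R=np.array(c["R"]);t=np.array(c["t"])
    D=np.c_[p,np.ones(len(p))]@R; return -R.T@t,D
def onz(c,uv,z):
    o,D=ray(c,uv); return o+D*((z-o[2])/D[:,2])[:,None]
def proj(c,X):
    k,d=K(c);R=np.array(c["R"]);t=np.array(c["t"])
    return cv2.projectPoints(np.array(X,float).reshape(-1,1,3),cv2.Rodrigues(R)[0],t,k,d)[0].reshape(-1,2)
E
python3 - <<'E'
from h import *
for n in ["scene","top","wrist"]:
    c=cam(n); save(c,n+"0"); print(n,c["fovy"],c["k1"],-np.array(c["R"]).T@c["t"],np.array(c["R"])[2])
print(robot.observe())
E
```

```text
pics
scene 47.64044843430223 0.006533823807822918 [-0.00440771  0.89605428  1.10961232] [ 0.33227959 -0.66294665 -0.67088897]
top 55.983086462719314 -0.01218279229735869 [ 0.38884744 -0.11216498  1.55046547] [ 0.0906644  -0.00839704 -0.9958461 ]
wrist 62.193743570514286 -0.06543290291902416 [ 0.21817489 -0.48503544  0.38455735] [-0.2900911  -0.07821456 -0.95379748]
{'time': 0.15, 'qpos': array([-1.44901540e+00,  3.42535998e-01,  1.52474874e+00,  6.05774984e-06,
        1.27541389e+00, -1.46005236e-01]), 'qvel': array([-1.93631346e-04, -2.24662598e-03, -2.78342744e-03, -3.73369217e-04,
       -8.88799828e-05,  4.08321268e-04]), 'joint_efforts': array([ 8.33578251e-04, -4.31470907e+01, -2.44352800e+01,  7.17588561e-02,
        5.37330599e-02, -7.99153759e-05]), 'tool_pos': array([ 0.13889887, -0.50599489,  0.22623552]), 'tool_rot': array([-3.14049929e+00, -1.66637226e-04,  2.67784301e-01]), 'contact_force': array([-0.48533655, -0.07286474,  0.03024579]), 'torque': array([0.00293201, 0.01314878, 0.03473307]), 'opening': 0.09176111531853182}
```

View pics/scene0.png

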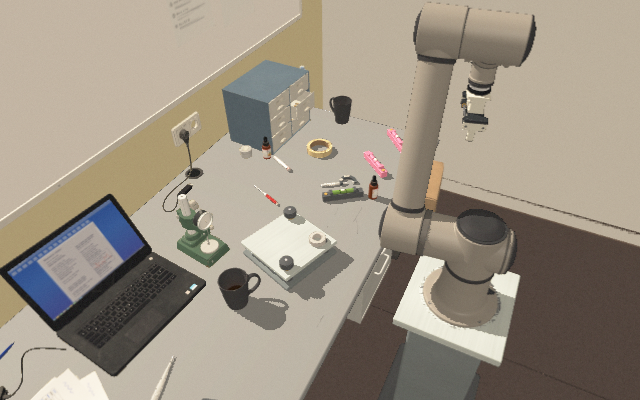

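View pics/top0.png

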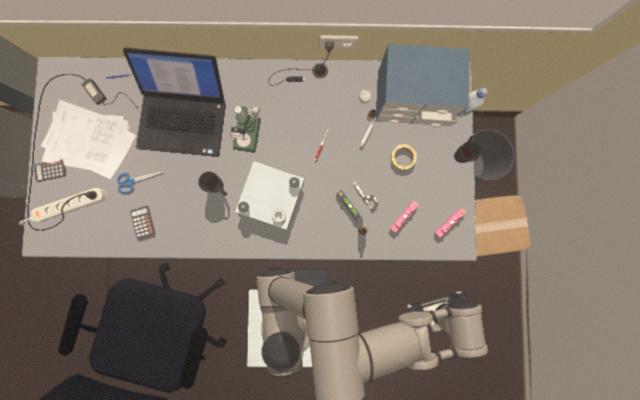

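View pics/wrist0.png

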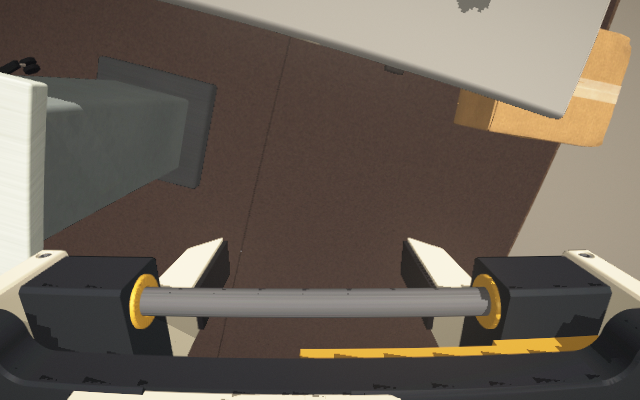

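Top view candidates for the level: dark block with a green vial at (348,206), and pink look-alikes at (404,218) and (451,223). I take the dark one, and check it in a close crop.

```bash
python3 - <<'E'
from h import *
a=cam("top"); b=cam("scene")
A=cv2.resize(a["frame"][150:250,190:390,::-1],None,fx=4,fy=4,interpolation=cv2.INTER_CUBIC)
cv2.imwrite("pics/topc.png",A)
save(b,"scenec",(220,160,420,300),4)
E
```

```text
(no output)
```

View pics/topc.png

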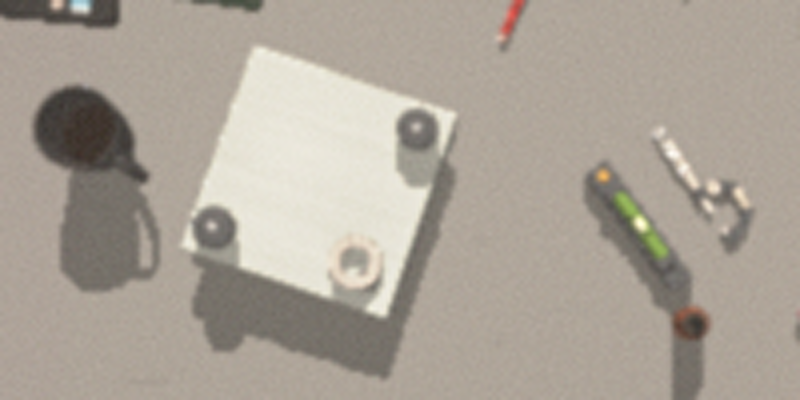

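View pics/scenec.png

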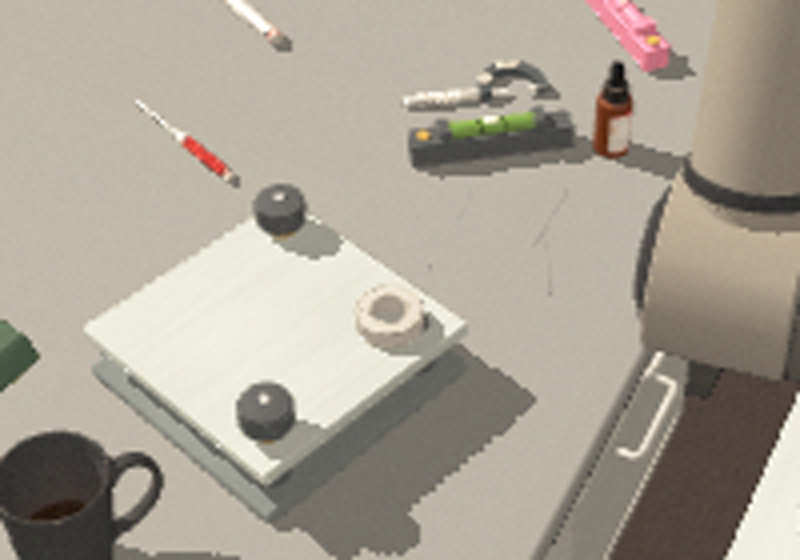

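The crop shows the dark block with green vial, brass nut at its far end (crop 603,176). Computing positions now.

```bash
python3 - <<'E'
from h import *
c=cam("top"); s=cam("scene")
f=lambda L:[(190+u/4,150+v/4) for u,v in L]
P=onz(c,f([(258,47),(457,113),(386,318),(182,245)]),0.059)
print("plate FL FR NR NL",P.round(4),"ctr",P.mean(0).round(4))
xa=(P[0]+P[1]-P[2]-P[3]);ya=(P[0]+P[3]-P[1]-P[2]);print("yaw",np.arctan2(xa[1],xa[0]),np.arctan2(ya[1],ya[0])-np.pi/2)
print("knobs far,near",onz(c,f([(418,128),(214,226)]),0.092).round(4))
print("ring",onz(c,f([(355,263)]),0.077).round(4))
print("nut/oiler/mug",onz(c,f([(603,176)]),0.028).round(4),onz(c,f([(691,323)]),0.1).round(4),onz(c,f([(78,125)]),0.107).round(4))
# green vial
for cc,n in ((c,"top"),(s,"scene")):
    hsv=cv2.cvtColor(cc["frame"],cv2.COLOR_RGB2HSV)
    m=cv2.inRange(hsv,(35,90,60),(60,255,255))
    k,l,st,ce=cv2.connectedComponentsWithStats(m)
    for i in range(1,k):
        if st[i,4]>15: print(n,st[i],ce[i],onz(cc,[ce[i]],0.034).round(4))
# dark block mask in top
fr=c["frame"].astype(int)
h=cv2.cvtColor(c["frame"],cv2.COLOR_RGB2HSV)
for u,v in f([(600,165),(640,200),(640,225),(690,270),(620,260)]): print(u,v,c["frame"][int(v),int(u)])
# micrometer
print("mic",onz(c,f([(658,130),(740,240),(745,195)]),0.01).round(4))
E
```

```text
plate FL FR NR NL [[ 0.6622  0.1407  0.059 ]
 [ 0.5974 -0.0596  0.059 ]
 [ 0.3928  0.0079  0.059 ]
 [ 0.4629  0.211   0.059 ]] ctr [0.5288 0.075  0.059 ]
yaw -0.32867574357577545 -0.32281529708191403
knobs far,near [[ 0.5777 -0.0229  0.092 ]
 [ 0.48    0.1734  0.092 ]]
ring [[0.446  0.0376 0.077 ]]
nut/oiler/mug [[ 0.5386 -0.2077  0.028 ]] [[ 0.3904 -0.2883  0.1   ]] [[0.5755 0.3043 0.107 ]]
top [344 198   6   7  22] [346.13636364 201.09090909] [[ 0.5094 -0.2292  0.034 ]]
top [350 207   7   7  25] [352.96 210.36] [[ 0.4722 -0.2569  0.034 ]]
scene [332 188  22   7  77] [342.67532468 191.03896104] [[ 0.4866 -0.2378  0.034 ]]
340.0 191.25 [134 124 116]
350.0 200.0 [168 159 149]
350.0 206.25 [252 248 208]
362.5 217.5 [151 145 135]
345.0 215.0 [175 164 153]
mic [[ 0.5887 -0.2655  0.01  ]
 [ 0.4758 -0.3497  0.01  ]
 [ 0.5222 -0.3551  0.01  ]]
```

Emit:
step_arm(
  moves=[
    [[0.034, -0.0133, 0, 0], [0.034, -0.0133, 0, 0], [0.034, -0.0133, 0, 0], [0.034, -0.0133, 0, 0], [0.034, -0.0133, 0, 0], [0.034, -0.0133, 0, 0], [0.034, -0.0133, 0, 0], [0.034, -0.0133, 0, 0]],
  ],
  hand=0.65,
  force=25,
)

```text
time: 1.02
tool_pos: [0.3743, -0.3304, 0.2269]
tool_rot: [3.141, -0.0, 0.268]
contact_force: [1.3, -0.6, 0.2]
opening: 0.0599
```

Emit:
step_arm(
  moves=[
    [[0.034, -0.0133, 0, 0], [0.034, -0.0133, 0, 0], [0.034, -0.0133, 0, 0], [0.034, -0.0133, 0, 0], [0, 0, 0.02, -0.093], [0, 0, 0.02, -0.093], [0, 0, 0, -0.093], [0, 0, 0, -0.093]],
  ],
)

```text
time: 1.68
tool_pos: [0.4897, -0.2436, 0.1852]
tool_rot: [-3.139, 0.001, 0.645]
contact_force: [0.2, -0.3, 1.1]
opening: 0.0592
```

```bash
python3 - <<'E'
from h import *
c=cam("wrist"); save(c,"w1"); o=robot.observe(); print(o["time"],o["tool_pos"],o["tool_rot"],o["opening"])
E
```

```text
1.7333 [ 0.48999461 -0.24397085  0.18589738] [-3.14006393e+00  6.19305697e-04  6.50355144e-01] 0.05971811224225084
```

View pics/w1.png

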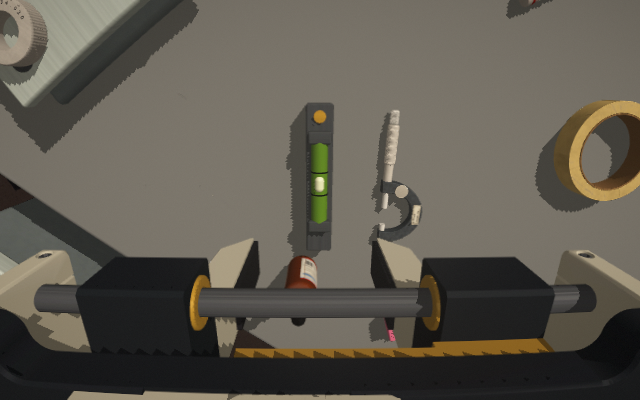

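The wrist view shows the level upright in the image centre column (vial 142–222 at x≈319, nut at 319,117), micrometer right at (395,180), oiler at (300,275).

```bash
cat >> h.py <<'E'
def level(c,z,box=None):
    """green vial ends + bubble. z: height of vial axis-ish"""
    hsv=cv2.cvtColor(c["frame"],cv2.COLOR_RGB2HSV)
    m=cv2.inRange(hsv,(33,110,40),(65,255,255))
    m=cv2.morphologyEx(m,cv2.MORPH_CLOSE,np.ones((21,21),np.uint8))
    k,l,st,ce=cv2.connectedComponentsWithStats(m); i=1+np.argmax(st[1:,4])
    pts=np.argwhere(l==i)[:,::-1].astype(float)
    P=onz(c,pts,z)[:,:2]; ctr,W=P.mean(0),np.linalg.eigh(np.cov(P.T))[1][:,1]
    s=(P-ctr)@W; mid=ctr+W*(s.max()+s.min())/2
    return mid,W,s.max()-s.min(),l==i
E
python3 - <<'E'
from h import *
c=cam("wrist")
mid,W,L,m=level(c,0.034)
print(mid.round(4),np.arctan2(W[1],W[0]),L)
p=onz(c,[(307,103),(333,103),(306,249),(331,249)],0.026);print(p.round(4)); print("block ctr",p.mean(0).round(4), np.arctan2(*( (p[0]+p[1]-p[2]-p[3])[1::-1])))
o=robot.observe();print(o["tool_pos"],o["tool_rot"])
E
```

```text
[ 0.4916 -0.2475] -2.5005953319965077 0.08003458337598796
[[ 0.5456 -0.193   0.026 ]
 [ 0.5602 -0.2122  0.026 ]
 [ 0.4261 -0.2815  0.026 ]
 [ 0.4422 -0.3026  0.026 ]]
block ctr [ 0.4935 -0.2473  0.026 ] 0.645354665644132
[ 0.49014158 -0.24423681  0.18637191] [-3.14098388e+00  3.24670534e-04  6.41041188e-01]
```

Emit:
step_arm(
  moves=[
    [[0, 0.004, 0.02, 0], [0, 0, 0.026, 0], [0, 0, 0.03, 0], [0, 0, 0.03, 0], [0, 0, 0.03, 0], [0, 0, 0.025, 0], [0, 0, 0.015, 0], [0, 0, 0.004, 0]],
  ],
)

```text
time: 2.45
tool_pos: [0.4912, -0.2469, 0.0042]
tool_rot: [-3.137, 0.001, 0.637]
contact_force: [-0.2, 0.2, 0.6]
opening: 0.0597
```

Emit:
step_arm(
  moves=[
    [[0, 0, 0, 0], [0, 0, 0, 0], [0, 0, 0, 0], [0, 0, 0, 0], [0, 0, 0, 0]],
  ],
  hand=0.1,
  force=25,
)

```text
time: 2.87
tool_pos: [0.4931, -0.248, 0.0078]
tool_rot: [3.14, -0.001, 0.639]
contact_force: [0.1, -0.1, -0.1]
opening: 0.0312
```

```bash
python3 - <<'E'
from h import *
c=cam("wrist"); save(c,"w2"); o=robot.observe(); print(o["time"],o["tool_pos"],o["tool_rot"],o["opening"],o["contact_force"],o["qpos"])
E
```

```text
2.9167 [ 0.49270823 -0.24764289  0.00759171] [ 3.14089870e+00 -3.17266816e-04  6.39504732e-01] 0.027151799956462903 [-2.12329499  2.54958937  2.47472409] [-6.04776286e-01  6.53298060e-01  1.69400674e+00  1.09313938e-04
  7.93528806e-01  3.26438783e-01]
```

View pics/w2.png

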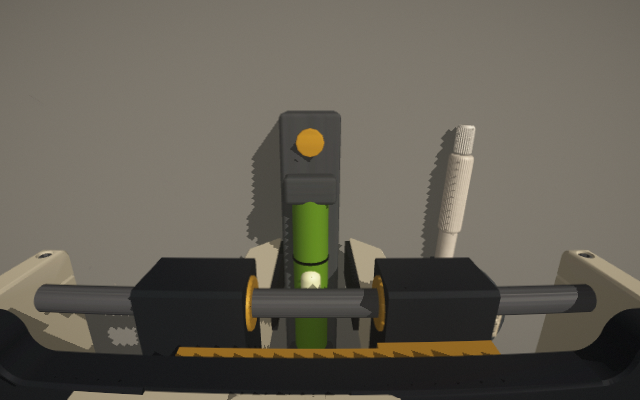

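Emit:
step_arm(
  moves=[
    [[0, 0, 0, 0], [0, 0, -0.015, 0], [0, 0, -0.03, 0], [0, 0, -0.03, 0], [0, 0, -0.03, 0], [0, 0, -0.03, 0], [0, 0, -0.015, 0], [0.01, -0.01, 0, 0]],
  ],
)

```text
time: 3.58
tool_pos: [0.4962, -0.2364, 0.1604]
tool_rot: [3.133, -0.002, 0.638]
contact_force: [0.8, -0.1, -3.4]
opening: 0.0255
```

Emit:
step_arm(
  moves=[
    [[0.02, -0.02, 0, 0], [0.0275, -0.0272, 0, 0], [0.0275, -0.0272, 0, 0], [0.0275, -0.0272, 0, 0], [0.0275, -0.0272, 0, 0], [0.0275, -0.0272, 0, 0], [0.0275, -0.0272, 0, 0], [0.0275, -0.0272, 0, 0]],
  ],
)

```text
time: 4.25
tool_pos: [0.5382, 0.0646, 0.1552]
tool_rot: [-3.14, 0.002, 0.64]
contact_force: [0.8, -0.2, -3.8]
opening: 0.0256
```

Emit:
step_arm(
  moves=[
    [[0.015, -0.015, 0, 0.115], [0, 0, 0, 0.1215], [0, 0, 0, 0.1215], [0, 0, 0, 0.1215], [0, 0, 0, 0.1215], [0, 0, 0, 0.1215], [0, 0, 0, 0.1215], [0, 0, 0, 0.1215]],
  ],
)

```text
time: 4.92
tool_pos: [0.5412, 0.0837, 0.155]
tool_rot: [3.141, 0.003, -0.332]
contact_force: [0.0, 0.1, -4.0]
opening: 0.0251
```

```bash
python3 - <<'E'
from h import *
c=cam("wrist"); save(c,"w3"); o=robot.observe(); print(o["time"],o["tool_pos"],o["tool_rot"],o["opening"],o["contact_force"])
save(cam("scene"),"s3",(200,120,440,300),3)
E
```

```text
4.9667 [0.54121999 0.08358621 0.15499525] [ 3.14051386e+00  3.05944099e-03 -3.38879247e-01] 0.02581850862790468 [ 0.33211928  0.38504084 -4.47342081]
```

View pics/w3.png

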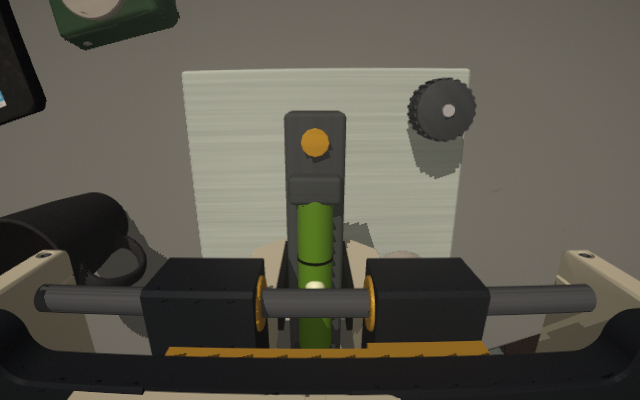

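View pics/s3.png

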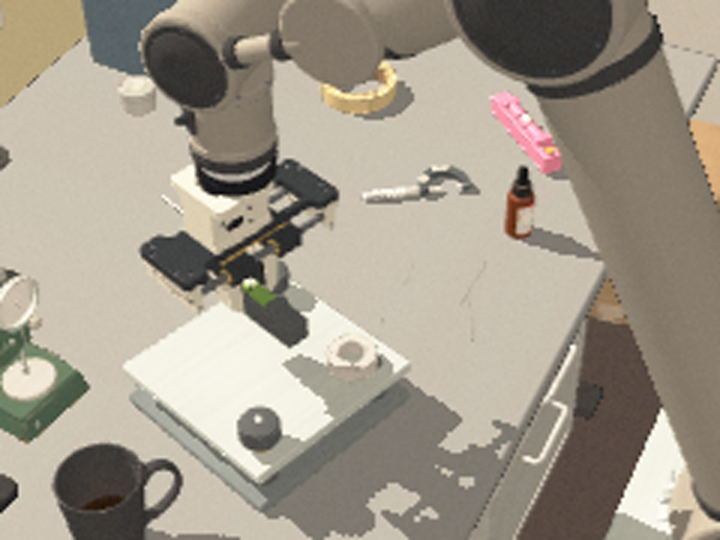

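The wrist view shows the plate's far edge from (183,71) to (468,69), with the level hanging in the grip parallel to its sides. I'll check the yaw with those corners.

```bash
python3 - <<'E'
from h import *
c=cam("wrist")
p=onz(c,[(183,71),(468,69)],0.059)[:,:2]; d=p[0]-p[1]; print(p.round(4),np.linalg.norm(d),"yaw",np.arctan2(d[1],d[0])-np.pi/2)
ex=np.array([np.cos(-.325),np.sin(-.325)]); ey=np.array([-ex[1],ex[0]])
print("ctr",p.mean(0)-0.108*ex)
L=onz(c,[(286,113),(345,113),(290,178),(341,178)],0.155+.021-.0)[:,:2]; print(L.round(4))
d=L[0]+L[1]-L[2]-L[3]; print("lev yaw",np.arctan2(d[1],d[0]))
print("knob",onz(c,[(448,110)],.092).round(4))
print(robot.observe()["tool_rot"])
E
```

```text
[[ 0.6669  0.1422]
 [ 0.6019 -0.0558]] 0.20838229480128376 yaw -0.317263700205471
ctr [0.53206319 0.07769351]
[[0.6166 0.07  ]
 [0.6089 0.0475]
 [0.5907 0.0776]
 [0.5837 0.0571]]
lev yaw -0.32511431599126983
knob [[ 0.5831 -0.0231  0.092 ]]
[ 3.14074986e+00  2.39219414e-03 -3.22252764e-01]
```

Emit:
step_arm(
  moves=[
    [[0, 0, 0.015, 0], [0, 0, 0.02, 0], [0, 0, 0.02, 0], [0, 0, 0.015, 0], [0, 0, 0.01, 0], [0, 0, 0, 0]],
  ],
)

```text
time: 5.57
tool_pos: [0.5407, 0.0831, 0.0741]
tool_rot: [3.14, 0.005, -0.323]
contact_force: [-0.9, -0.3, -3.5]
opening: 0.0259
```

Emit:
step_arm(
  moves=[
    [[0, 0, 0.003, 0], [0, 0, 0.002, 0], [0, 0, 0, 0]],
  ],
)

```text
time: 5.82
tool_pos: [0.5429, 0.083, 0.0721]
tool_rot: [-3.141, -0.001, -0.325]
contact_force: [0.2, 0.7, -4.0]
opening: 0.0258
```

Emit:
step_arm(
  moves=[
    [[0, 0, 0.002, 0], [0, 0, 0.001, 0], [0, 0, 0, 0]],
  ],
)

```text
time: 6.07
tool_pos: [0.5426, 0.083, 0.0689]
tool_rot: [-3.142, -0.0, -0.326]
contact_force: [-0.1, -0.0, -4.3]
opening: 0.0255
```

Emit:
step_arm(
  moves=[
    [[0, 0, 0.001, 0], [0, 0, 0, 0]],
  ],
)

```text
time: 6.23
tool_pos: [0.5425, 0.083, 0.0677]
tool_rot: [3.142, -0.0, -0.326]
contact_force: [0.1, -0.5, -5.1]
opening: 0.0259
```

Emit:
step_arm(
  moves=[
    [[0, 0, 0.001, 0], [0, 0, 0, 0]],
  ],
)

```text
time: 6.4
tool_pos: [0.5427, 0.083, 0.0669]
tool_rot: [-3.142, -0.0, -0.326]
contact_force: [-1.0, -0.7, -1.0]
opening: 0.0256
```

Emit:
step_arm(
  moves=[
    [[0, 0, 0.0007, 0], [0, 0, 0, 0]],
  ],
)

```text
time: 6.57
tool_pos: [0.5429, 0.0829, 0.0663]
tool_rot: [-3.141, -0.001, -0.326]
contact_force: [-0.6, -0.6, 0.4]
opening: 0.0255
```

Emit:
step_arm(
  moves=[
    [[0, 0, 0, 0], [0, 0, 0, 0], [0, 0, 0, 0], [0, 0, 0, 0]],
  ],
  hand=0.55,
)

```text
time: 6.9
tool_pos: [0.5427, 0.083, 0.0662]
tool_rot: [-3.142, -0.0, -0.326]
contact_force: [0.5, -0.2, 0.3]
opening: 0.0477
```

Emit:
step_arm(
  moves=[
    [[0, 0, -0.01, 0], [0, 0, -0.02, 0], [0, 0, -0.03, 0], [0, 0, -0.03, 0], [0, 0, -0.02, 0], [-0.01, 0, 0, 0], [-0.01, 0, 0, 0], [0, 0, 0, 0]],
  ],
)

```text
time: 7.57
tool_pos: [0.5216, 0.09, 0.1763]
tool_rot: [3.141, 0.001, -0.325]
contact_force: [0.1, -1.2, -0.2]
opening: 0.0503
```

```bash
python3 - <<'E'
from h import *
c=cam("wrist"); save(c,"w4"); o=robot.observe(); print(o["time"],o["tool_pos"],o["tool_rot"],o["opening"],o["contact_force"])
E
```

```text
7.6167 [0.52240386 0.08972123 0.17594299] [ 3.14113652e+00  1.06968241e-03 -3.25074652e-01] 0.05072802621600715 [-0.15508546 -0.53810066  0.93810696]
```

View pics/w4.png

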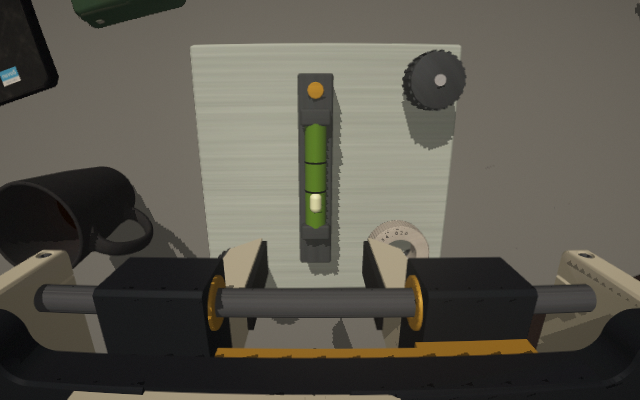

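The level lies free on the plate, nut at far end; lines at rows ≈163 and 191, bubble at row ≈203, so the near side is high. Measuring it properly.

```bash
cat >> h.py <<'E'
def bubble(c,z,nutdir=None):
    mid,W,L,m=level(c,z)
    if nutdir is not None and W@np.array(nutdir)<0: W=-W
    # profile along axis in world
    N=np.array([-W[1],W[0]]); s=np.arange(-.042,.042,.00025)
    prof=[]
    g=c["frame"].astype(np.float32)
    for w in np.linspace(-.002,.002,5):
        X=np.c_[mid+s[:,None]*W+N*w,np.full(len(s),z)]
        uv=proj(c,X).astype(np.float32)
        prof.append(cv2.remap(g,uv[:,0][None],uv[:,1][None],cv2.INTER_LINEAR)[0])
    prof=np.mean(prof,0); 
    blue=prof[:,2]; 
    bb=s[blue>0.5*(blue.max()+np.median(blue))]
    return dict(mid=mid,W=W,L=L,bub=(bb.min()+bb.max())/2,blen=bb.max()-bb.min(),s=s,prof=prof)
E
python3 - <<'E'
from h import *
c=cam("wrist")
r=bubble(c,.059+.035,(1,-.33))
print(r["mid"],r["W"],np.arctan2(r["W"][1],r["W"][0]),r["L"],r["bub"],r["blen"])
lum=r["prof"][:,1]; 
for a,b in zip(r["s"][::4],lum[::4]): print("%.1f:%d"%(a*1e3,b),end=" ")
E
```

```text
[0.54318247 0.08221761] [ 0.94725234 -0.32048869] -0.32624534361216456 0.07984211554316434 -0.018749999999999982 0.013500000000000012
-42.0:67 -41.0:68 -40.0:89 -39.0:113 -38.0:118 -37.0:118 -36.0:118 -35.0:118 -34.0:118 -33.0:118 -32.0:118 -31.0:118 -30.0:118 -29.0:118 -28.0:116 -27.0:110 -26.0:132 -25.0:168 -24.0:192 -23.0:200 -22.0:200 -21.0:200 -20.0:200 -19.0:199 -18.0:200 -17.0:199 -16.0:209 -15.0:222 -14.0:226 -13.0:224 -12.0:179 -11.0:39 -10.0:97 -9.0:119 -8.0:119 -7.0:119 -6.0:119 -5.0:118 -4.0:119 -3.0:119 -2.0:119 -1.0:119 0.0:119 1.0:118 2.0:119 3.0:119 4.0:119 5.0:119 6.0:119 7.0:119 8.0:118 9.0:119 10.0:118 11.0:44 12.0:71 13.0:118 14.0:119 15.0:119 16.0:119 17.0:119 18.0:119 19.0:119 20.0:119 21.0:119 22.0:119 23.0:119 24.0:119 25.0:119 26.0:119 27.0:119 28.0:120 29.0:119 30.0:120 31.0:119 32.0:119 33.0:120 34.0:119 35.0:120 36.0:120 37.0:119 38.0:119 39.0:117 40.0:97 41.0:69
```

Emit:
step_arm(
  moves=[
    [[0.0224, 0.0223, 0, 0], [0.0224, 0.0223, 0, 0], [0.0224, 0.0223, 0, 0], [0.0224, 0.0223, 0, 0], [0, 0, 0, -0.12], [0, 0, 0, -0.12], [0, 0, 0, -0.12], [0, 0, 0, -0.12]],
  ],
  hand=0.7,
  force=15,
)

```text
time: 8.33
tool_pos: [0.5799, -0.0243, 0.1749]
tool_rot: [-3.141, 0.002, 0.159]
contact_force: [0.7, -0.2, -0.3]
opening: 0.0642
```

Emit:
step_arm(
  moves=[
    [[0, 0, 0, -0.12], [0, 0, 0, -0.12], [0, 0, 0, -0.12], [0, 0, 0, -0.12], [0, 0, 0, -0.12], [0, 0, 0, -0.12], [0, 0, 0, -0.12], [0, 0, 0, -0.12]],
  ],
)

```text
time: 9.0
tool_pos: [0.5799, -0.0239, 0.175]
tool_rot: [-3.14, 0.001, 1.12]
contact_force: [-0.4, 0.1, -0.4]
opening: 0.064
```

```bash
python3 - <<'E'
from h import *
c=cam("wrist"); save(c,"w5"); o=robot.observe(); print(o["time"],o["tool_pos"],o["tool_rot"],o["opening"],o["qpos"])
r=bubble(c,.059+.035,(1,-.33)); print(r["bub"],r["blen"])
E
```

```text
9.05 [ 0.57986105 -0.02394786  0.17505689] [-3.14006585e+00  6.23986300e-04  1.12730034e+00] 0.06435870285790801 [-1.73195498e-01  4.86982644e-01  1.44344110e+00 -2.06748849e-04
  1.21280690e+00  2.70373568e-01]
-0.018874999999999982 0.013750000000000012
```

View pics/w5.png

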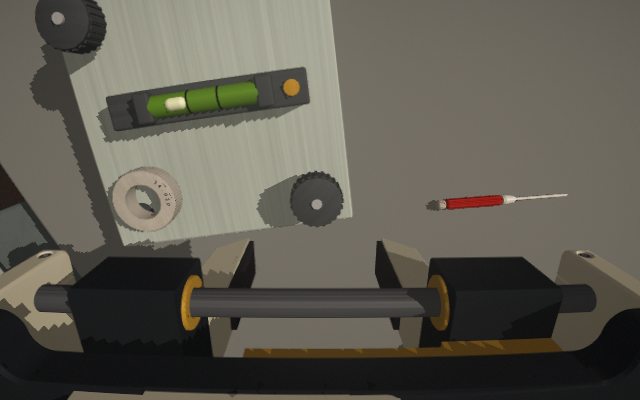

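```bash
python3 - <<'E'
from h import *
c=cam("wrist")
for z in (.088,.091): print(onz(c,[(317,204)],z).round(4))
g=c["frame"].max(2)
m=((g<95)).astype(np.uint8); m[:, :270]=0;m[:,360:]=0;m[:160]=0;m[235:]=0
k,l,st,ce=cv2.connectedComponentsWithStats(m);i=1+np.argmax(st[1:,4]);print(st[i],ce[i])
t=cam("top");save(t,"t5",(240,140,310,210),8)
save(c,"w5c",(280,155,370,240),6)
E
```

```text
[[ 0.5821 -0.0246  0.088 ]]
[[ 0.5825 -0.0237  0.091 ]]
[ 289  171   55   57 2253] [315.56990679 198.60008877]
```

View pics/w5c.png

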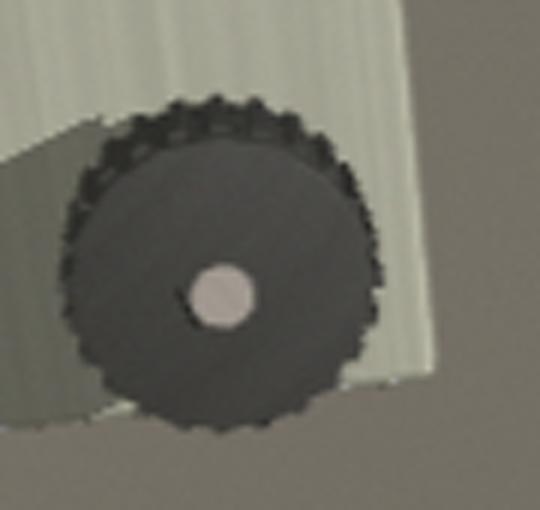

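Emit:
step_arm(
  moves=[
    [[0.001, 0.002, 0.015, 0], [0, 0, 0.025, 0], [0, 0, 0.025, 0], [0, 0, 0.025, 0], [0, 0, 0.015, 0], [0, 0, 0.008, 0], [0, 0, 0, 0], [0, 0, 0, 0]],
  ],
)

```text
time: 9.82
tool_pos: [0.5825, -0.0239, 0.0632]
tool_rot: [3.142, 0.0, 1.113]
contact_force: [-0.2, -0.3, 0.5]
opening: 0.0642
```

Emit:
step_arm(
  moves=[
    [[0, 0, 0, 0], [0, 0, 0, 0], [0, 0, 0, 0], [0, 0, 0, 0], [0, 0, 0, 0]],
  ],
  hand=0.2,
  force=15,
)

```text
time: 10.23
tool_pos: [0.5813, -0.0232, 0.0637]
tool_rot: [-3.14, -0.0, 1.114]
contact_force: [-4.8, 2.9, 5.6]
opening: 0.0395
```

```bash
python3 - <<'E'
from h import *
c=cam("wrist"); save(c,"w6"); o=robot.observe(); print(o)
E
```

```text
{'time': 10.2833, 'qpos': array([-1.71865011e-01,  6.14754779e-01,  1.56289185e+00,  5.53154331e-04,
        9.65641565e-01,  2.84450481e-01]), 'qvel': array([ 0.00325951,  0.00033271,  0.0010537 , -0.00045859,  0.0003016 ,
       -0.00155752]), 'joint_efforts': array([-1.08096398e+00, -4.97666466e+01, -2.10241413e+01, -3.03482590e-01,
       -1.46570507e+00, -1.08230722e-02]), 'tool_pos': array([ 0.58131352, -0.02321363,  0.06366505]), 'tool_rot': array([-3.13983766e+00,  3.97108608e-05,  1.11416580e+00]), 'contact_force': array([-5.24740765,  1.96190166,  5.65463554]), 'torque': array([0.36538486, 0.73201717, 0.01952892]), 'opening': 0.03955759544626205}
```

View pics/w6.png

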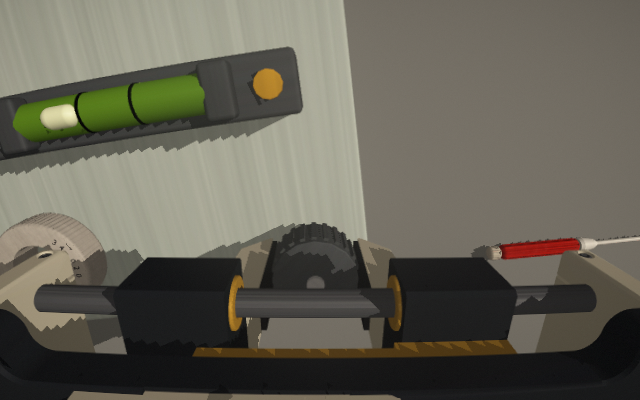

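Emit:
step_arm(
  moves=[
    [[0, -0.0014, -0.001, 0], [0, 0, 0, 0.05], [0, 0, 0, 0.1], [0, 0, -0.0002, 0.12], [0, 0, -0.0002, 0.12], [0, 0, -0.0002, 0.12], [0, 0, -0.0002, 0.12], [0, 0, 0, 0]],
  ],
)

```text
time: 10.95
tool_pos: [0.5806, -0.0228, 0.0646]
tool_rot: [-3.141, 0.0, 0.48]
contact_force: [-1.3, 1.9, -2.7]
opening: 0.0395
```

```bash
python3 - <<'E'
from h import *
c=cam("wrist"); save(c,"w7"); o=robot.observe(); print(o["time"],o["tool_pos"],o["tool_rot"],o["opening"],o["contact_force"],o["torque"])
r=bubble(c,.059+.035,(1,-.33)); print(r["bub"],r["blen"],r["L"])
E
```

```text
11.0 [ 0.58061912 -0.02280711  0.06456759] [-3.14101175e+00  3.65268317e-04  4.86411199e-01] 0.03996938400395262 [ 0.69048359  2.49489627 -3.42120714] [ 0.24449911 -0.06633674 -0.03080507]
-0.02674999999999999 0.016000000000000014 0.04784616627524614
```

View pics/w7.png

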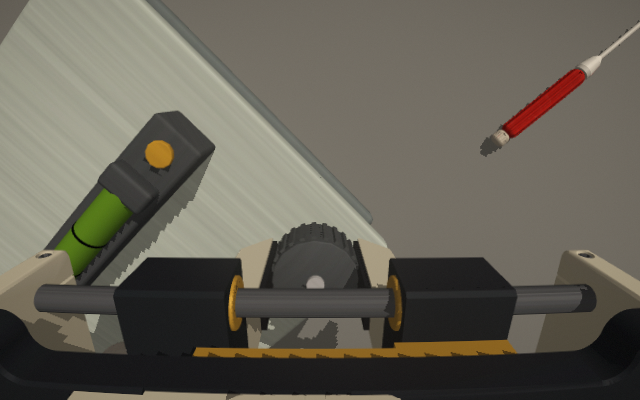

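Emit:
step_arm(
  moves=[
    [[0, 0, -0.0002, 0.12], [0, 0, -0.0002, 0.12], [0, 0, -0.0002, 0.12], [0, 0, -0.0002, 0.12], [0, 0, -0.0002, 0.12], [0, 0, -0.0002, 0.12], [0, 0, -0.0002, 0.12], [0, 0, -0.0002, 0.12]],
  ],
)

```text
time: 11.67
tool_pos: [0.5803, -0.022, 0.0659]
tool_rot: [-3.141, 0.002, -0.477]
contact_force: [0.3, 6.3, -4.8]
opening: 0.0397
```

Emit:
step_arm(
  moves=[
    [[0, 0, -0.0002, 0.12], [0, 0, -0.0002, 0.12], [0, 0, -0.0002, 0.12], [0, 0, -0.0002, 0.12], [0, 0, -0.0002, 0.12], [0, 0, 0, 0.03], [0, 0, 0, 0], [0, 0, 0, 0]],
  ],
)

```text
time: 12.33
tool_pos: [0.5805, -0.0215, 0.0668]
tool_rot: [-3.142, 0.003, -1.102]
contact_force: [0.8, 7.6, -4.8]
opening: 0.0396
```

Emit:
step_arm(
  moves=[
    [[0, 0, 0, 0], [0, 0, 0, 0], [0, 0, 0, 0], [0, 0, 0, 0], [0, 0, 0, 0], [0, 0, 0, 0]],
  ],
)

```text
time: 12.83
tool_pos: [0.5805, -0.0215, 0.0668]
tool_rot: [-3.142, 0.003, -1.101]
contact_force: [1.4, 7.5, -5.3]
opening: 0.0396
```

```bash
python3 - <<'E'
from h import *
c=cam("wrist"); save(c,"w8"); o=robot.observe(); print(o["time"],o["tool_pos"],o["tool_rot"],o["opening"],o["contact_force"],o["torque"],o["qpos"][5])
save(cam("scene"),"s8",(220,170,400,300),4)
save(cam("top"),"t8",(230,150,320,240),6)
E
```

```text
12.8833 [ 0.5805046  -0.02150264  0.0667558 ] [-3.14158010e+00  2.55362554e-03 -1.10135262e+00] 0.03957750142047207 [ 1.80785546  8.12307519 -5.8021325 ] [ 1.16068035 -0.03556473 -0.08928905] 2.5006779015258656
```

View pics/w8.png

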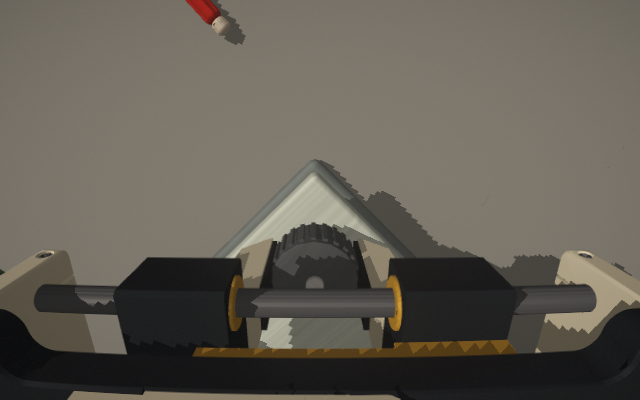

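View pics/s8.png

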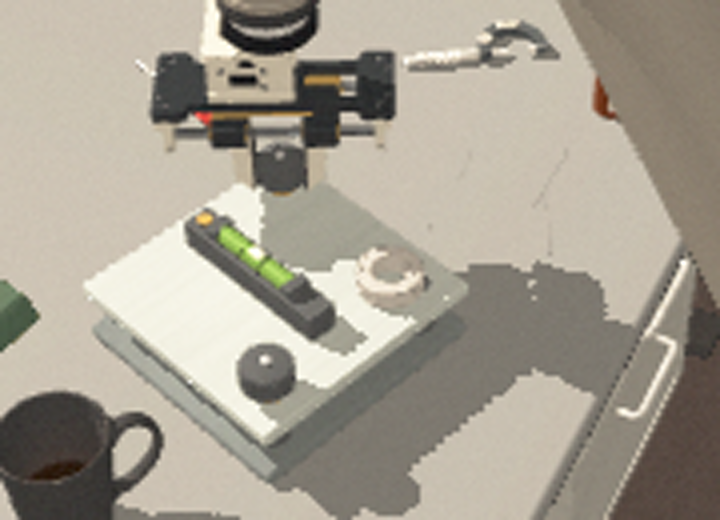

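Emit:
step_arm(
  moves=[
    [[0, 0, 0, 0], [0, 0, 0, 0], [0, 0, 0, 0], [0, 0, -0.01, 0], [0, 0, -0.03, 0], [0, 0, -0.035, 0], [0, 0, -0.035, 0], [-0.02, 0, 0, -0.1]],
  ],
  hand=0.65,
)

```text
time: 13.65
tool_pos: [0.5768, -0.0083, 0.1858]
tool_rot: [-3.131, -0.011, -1.008]
contact_force: [0.6, 0.4, 0.5]
opening: 0.0595
```

```bash
python3 - <<'E'
from h import *
o=robot.observe(); p=o["tool_pos"];y=o["tool_rot"][2];print(p,y)
d=np.array([.522,.0897])-p[:2]; print(d@[np.cos(y),np.sin(y)],d@[np.sin(y),-np.cos(y)],"roll",y+.325)
E
```

```text
[ 0.57682022 -0.00828025  0.18582104] -1.0078275365466816
-0.11211689388061995 -0.005931924147843585 roll -0.6828275365466816
```

Emit:
step_arm(
  moves=[
    [[-0.037, -0.002, 0.002, 0], [-0.037, -0.002, 0.002, 0], [-0.036, -0.002, 0.002, 0], [0, 0, 0, -0.114], [0, 0, 0, -0.114], [0, 0, 0, -0.114], [0, 0, 0, -0.114], [0, 0, 0, -0.114]],
  ],
)

```text
time: 14.32
tool_pos: [0.5183, 0.0907, 0.1725]
tool_rot: [-3.141, -0.001, -0.429]
contact_force: [-0.1, 0.4, 0.7]
opening: 0.0599
```

Emit:
step_arm(
  moves=[
    [[0, 0, 0, -0.11], [0, 0, 0, 0]],
  ],
)

```text
time: 14.48
tool_pos: [0.5183, 0.0906, 0.1724]
tool_rot: [-3.141, -0.001, -0.321]
contact_force: [-0.1, 0.6, -0.3]
opening: 0.0595
```

```bash
python3 - <<'E'
from h import *
c=cam("wrist"); save(c,"w9"); o=robot.observe(); print(o["time"],o["tool_pos"],o["tool_rot"])
r=bubble(c,.059+.035,(1,-.33)); print(r["bub"],r["blen"],r["L"],r["mid"],r["W"])
for a,b in zip(r["s"][60:280:2],r["prof"][60:280:2]): print("%.1f:%d,%d"%(a*1e3,b[1],b[2]),end=" ")
E
```

```text
14.5333 [0.51833192 0.09062316 0.17230033] [-3.14139747e+00 -1.25665680e-03 -3.27350334e-01]
0.00037500000000003503 0.013250000000000012 0.08056774766906317 [0.54199045 0.0825541 ] [ 0.94850539 -0.316761  ]
-27.0:115,37 -26.5:115,37 -26.0:115,37 -25.5:116,37 -25.0:116,37 -24.5:116,37 -24.0:116,37 -23.5:116,37 -23.0:116,37 -22.5:116,38 -22.0:115,37 -21.5:115,37 -21.0:115,37 -20.5:116,37 -20.0:116,37 -19.5:115,37 -19.0:115,37 -18.5:115,37 -18.0:115,37 -17.5:116,37 -17.0:116,38 -16.5:116,38 -16.0:115,37 -15.5:115,37 -15.0:115,37 -14.5:115,37 -14.0:116,38 -13.5:116,38 -13.0:116,37 -12.5:115,37 -12.0:93,34 -11.5:41,28 -11.0:38,28 -10.5:58,31 -10.0:105,36 -9.5:104,36 -9.0:94,35 -8.5:95,36 -8.0:102,52 -7.5:111,74 -7.0:125,92 -6.5:142,107 -6.0:159,120 -5.5:173,132 -5.0:185,142 -4.5:196,151 -4.0:196,151 -3.5:196,151 -3.0:196,151 -2.5:196,151 -2.0:196,151 -1.5:196,151 -1.0:196,151 -0.5:196,151 0.0:196,151 0.5:196,151 1.0:196,151 1.5:196,151 2.0:196,151 2.5:198,153 3.0:203,157 3.5:211,165 4.0:218,171 4.5:221,175 5.0:224,178 5.5:224,178 6.0:223,176 6.5:217,167 7.0:192,134 7.5:150,78 8.0:126,50 8.5:116,38 9.0:116,38 9.5:116,38 10.0:111,38 10.5:96,36 11.0:49,30 11.5:44,29 12.0:65,32 12.5:105,37 13.0:116,38 13.5:117,38 14.0:116,38 14.5:116,38 15.0:116,38 15.5:116,38 16.0:116,38 16.5:116,38 17.0:116,38 17.5:116,38 18.0:116,38 18.5:116,39 19.0:116,38 19.5:116,38 20.0:117,38 20.5:117,39 21.0:117,39 21.5:116,38 22.0:116,38 22.5:116,39 23.0:116,38 23.5:116,38 24.0:116,38 24.5:116,39 25.0:117,39 25.5:116,39 26.0:116,39 26.5:116,38 27.0:116,38 27.5:116,39
```

View pics/w9.png

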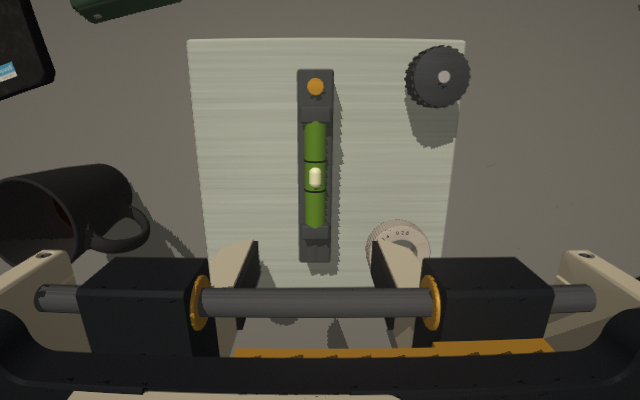

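The bubble stands at 0 ± 0.5 mm between lines (rows 163/192, bubble row 177). Taking the level up again.

Emit:
step_arm(
  moves=[
    [[0.0257, 0, 0.01, 0], [0, 0, 0.02, 0], [0, 0, 0.025, 0], [0, 0, 0.025, 0], [0, 0, 0.015, 0], [0, 0, 0.009, 0], [0, 0, 0, 0]],
  ],
)

```text
time: 15.12
tool_pos: [0.5415, 0.0824, 0.0659]
tool_rot: [3.14, 0.003, -0.328]
contact_force: [-0.2, -0.5, 0.6]
opening: 0.0597
```

Emit:
step_arm(
  moves=[
    [[0, 0, 0, 0], [0, 0, 0, 0], [0, 0, 0, 0], [0, 0, 0, 0], [0, 0, 0, 0], [0, 0, 0, 0]],
  ],
  hand=0.1,
  force=25,
)

```text
time: 15.62
tool_pos: [0.5427, 0.0827, 0.0679]
tool_rot: [-3.141, -0.001, -0.326]
contact_force: [-1.1, 0.8, 2.6]
opening: 0.0257
```

Emit:
step_arm(
  moves=[
    [[0, 0, -0.005, 0], [0, 0, -0.02, 0], [0, 0, -0.03, 0], [0, 0, -0.025, 0], [0, 0.003, -0.01, -0.05], [0, 0, 0, -0.117], [0, 0, 0, -0.117], [0, 0, 0, -0.117]],
  ],
)

```text
time: 16.28
tool_pos: [0.541, 0.0797, 0.1574]
tool_rot: [3.142, 0.001, 0.081]
contact_force: [-0.0, -0.7, -4.6]
opening: 0.0257
```

Emit:
step_arm(
  moves=[
    [[0, 0, 0, -0.117], [0, 0, 0, -0.117], [0, 0, 0, -0.117], [0, 0, 0, -0.117], [0, 0, 0, -0.117], [0, 0, 0, -0.117], [0, 0, 0, -0.117], [0, 0, 0, -0.117]],
  ],
)

```text
time: 16.95
tool_pos: [0.5409, 0.0797, 0.157]
tool_rot: [-3.14, 0.001, 1.017]
contact_force: [-0.3, 0.2, -3.9]
opening: 0.0259
```

Emit:
step_arm(
  moves=[
    [[0, 0, 0, -0.117], [0, 0, 0, -0.117], [0, 0, 0, 0]],
  ],
)

```text
time: 17.2
tool_pos: [0.5409, 0.0797, 0.157]
tool_rot: [-3.14, 0.001, 1.249]
contact_force: [-0.4, -0.2, -3.7]
opening: 0.0256
```

```bash
python3 - <<'E'
from h import *
c=cam("wrist"); save(c,"w10"); o=robot.observe(); p=o["tool_pos"];y=o["tool_rot"][2]; print(o["time"],p,o["tool_rot"])
d=np.array([.542,.0727])-p[:2]; print(d@[np.cos(y),np.sin(y)],d@[np.sin(y),-np.cos(y)],"roll",y-1.248)
E
```

```text
17.25 [0.54103179 0.07975488 0.1570819 ] [-3.14043565e+00  5.38595437e-04  1.24308988e+00]
-0.0063677967290989195 0.003187454346109815 roll -0.004910124375533398
```

View pics/w10.png

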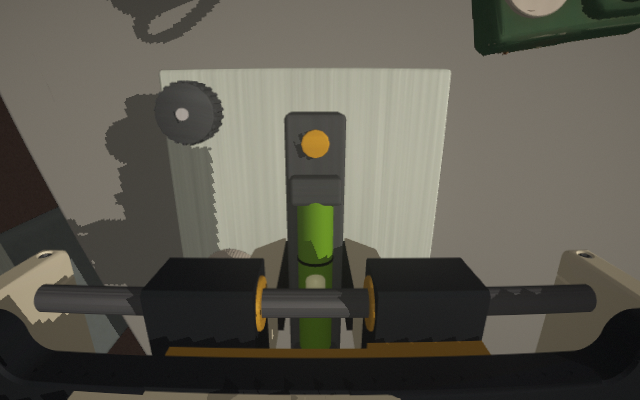

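Emit:
step_arm(
  moves=[
    [[-0.006, 0.003, 0.01, 0], [0, 0, 0.02, 0], [0, 0, 0.02, 0], [0, 0, 0.02, 0], [0, 0, 0.01, 0], [0, 0, 0.004, 0], [0, 0, 0, 0]],
  ],
)

```text
time: 17.83
tool_pos: [0.5419, 0.0728, 0.0724]
tool_rot: [-3.14, 0.001, 1.244]
contact_force: [-0.1, 1.4, -3.6]
opening: 0.0257
```

Emit:
step_arm(
  moves=[
    [[0, 0, 0.0015, 0], [0, 0, 0, 0]],
  ],
)

```text
time: 18.0
tool_pos: [0.5432, 0.0731, 0.0727]
tool_rot: [3.14, -0.0, 1.245]
contact_force: [-0.4, -0.1, -3.7]
opening: 0.0259
```

Emit:
step_arm(
  moves=[
    [[0, 0, 0.001, 0], [0, 0, 0, 0]],
  ],
)

```text
time: 18.17
tool_pos: [0.5428, 0.0731, 0.0716]
tool_rot: [3.14, -0.0, 1.245]
contact_force: [0.3, 0.4, -3.9]
opening: 0.0259
```

Emit:
step_arm(
  moves=[
    [[0, 0, 0.0015, 0], [0, 0, 0, 0]],
  ],
)

```text
time: 18.33
tool_pos: [0.5425, 0.0732, 0.0695]
tool_rot: [3.141, -0.0, 1.245]
contact_force: [-0.2, 0.2, -3.9]
opening: 0.0257
```

Emit:
step_arm(
  moves=[
    [[0, 0, 0.001, 0], [0, 0, 0, 0]],
  ],
)

```text
time: 18.5
tool_pos: [0.5426, 0.0731, 0.0685]
tool_rot: [3.141, 0.0, 1.245]
contact_force: [-0.7, -0.5, -2.4]
opening: 0.0259
```

Emit:
step_arm(
  moves=[
    [[0, 0, 0.001, 0], [0, 0, 0, 0]],
  ],
)

```text
time: 18.67
tool_pos: [0.5426, 0.073, 0.0679]
tool_rot: [3.141, 0.0, 1.245]
contact_force: [-0.8, -1.6, 2.1]
opening: 0.0259
```

Emit:
step_arm(
  moves=[
    [[0, 0, 0, 0], [0, 0, 0, 0], [0, 0, 0, 0], [0, 0, 0, 0]],
  ],
  hand=0.53,
)

```text
time: 19.0
tool_pos: [0.5426, 0.0732, 0.0675]
tool_rot: [3.141, -0.0, 1.245]
contact_force: [-0.8, 0.3, -0.2]
opening: 0.0465
```

Emit:
step_arm(
  moves=[
    [[0, 0, -0.01, 0], [0, 0, -0.02, 0], [0, 0, -0.03, 0], [0, 0, -0.03, 0], [0, 0, -0.015, 0], [-0.01, 0, 0, 0], [-0.01, 0, 0, 0], [0, 0, 0, 0]],
  ],
)

```text
time: 19.67
tool_pos: [0.5348, 0.0525, 0.1718]
tool_rot: [-3.14, 0.001, 1.244]
contact_force: [0.1, -0.2, 0.3]
opening: 0.0484
```

Emit:
step_arm(
  moves=[
    [[0, 0, 0, 0], [0, 0, 0, 0], [0, 0, 0, 0], [0, 0, 0, 0]],
  ],
)

```text
time: 20.0
tool_pos: [0.5358, 0.0543, 0.1717]
tool_rot: [-3.14, 0.0, 1.245]
contact_force: [0.1, -0.7, -0.4]
opening: 0.0484
```

```bash
python3 - <<'E'
from h import *
c=cam("wrist"); save(c,"w11"); o=robot.observe(); print(o["time"],o["tool_pos"],o["tool_rot"],o["opening"],o["qpos"])
r=bubble(c,.060+.035,(.33,1)); print(r["bub"],r["blen"],r["L"],r["mid"],np.arctan2(*r["W"][::-1]))
u=r["s"]*1e3
for a,b in zip(u[40:-40:4],r["prof"][40:-40:4]): print("%.0f:%d,%d"%(a,b[1],b[2]),end=" ")
p=onz(c,[(183,0)],.09)
E
```

```text
20.05 [0.53590702 0.05437617 0.17188464] [-3.14069964e+00  3.05260703e-04  1.24554576e+00] 0.04832646149805137 [-4.11686084e-02  4.16924159e-01  1.56938654e+00 -4.66890088e-05
  1.15622473e+00  2.84100922e-01]
0.013625000000000047 0.014250000000000013 0.07963382036239258 [0.54278304 0.07146448] 1.2471386197935175
-32:123,37 -31:124,38 -30:124,37 -29:123,37 -28:123,37 -27:124,37 -26:123,37 -25:124,37 -24:124,37 -23:124,38 -22:124,38 -21:124,37 -20:124,38 -19:124,38 -18:124,37 -17:125,38 -16:124,38 -15:125,38 -14:125,38 -13:124,38 -12:92,34 -11:42,28 -10:122,38 -9:124,38 -8:125,38 -7:125,39 -6:125,39 -5:124,38 -4:125,39 -3:125,39 -2:125,39 -1:124,38 0:125,39 1:125,39 2:125,39 3:125,39 4:125,39 5:125,39 6:130,83 7:173,132 8:194,150 9:206,162 10:208,163 11:208,164 12:208,164 13:208,164 14:208,164 15:208,164 16:208,164 17:213,170 18:215,172 19:208,164 20:197,153 21:154,86 22:126,40 23:127,40 24:127,41 25:127,41 26:127,40 27:126,40 28:127,41 29:127,40 30:126,40 31:127,41
```

View pics/w11.png

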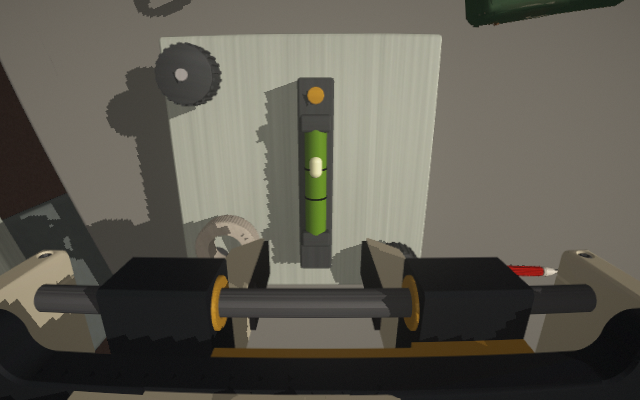

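```bash
python3 - <<'E'
from h import *
c=cam("wrist"); save(c,"w11c",(150,35,230,110),7)
for z in (.092,.094): print(onz(c,[(181,75)],z).round(4))
E
```

```text
[[0.4799 0.1744 0.092 ]]
[[0.4806 0.174  0.094 ]]
```

View pics/w11c.png

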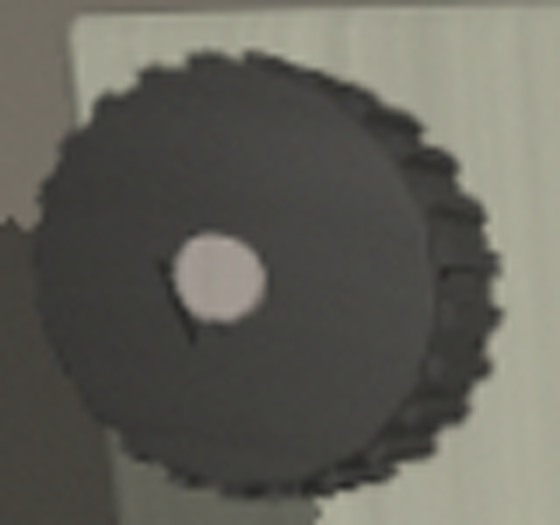

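Emit:
step_arm(
  moves=[
    [[0.0241, -0.0225, 0, 0], [0.0241, -0.0225, 0, 0], [0.0241, -0.0225, 0, 0], [0.0241, -0.0225, 0, 0], [0, 0, 0, 0.12], [0, 0, 0, 0.12], [0, 0, 0, 0.12], [0, 0, 0, 0.12]],
  ],
  hand=0.7,
  force=15,
)

```text
time: 20.77
tool_pos: [0.4814, 0.1749, 0.1723]
tool_rot: [3.142, 0.0, 0.76]
contact_force: [0.6, 0.2, 0.5]
opening: 0.0643
```

Emit:
step_arm(
  moves=[
    [[0, 0, 0, 0.12], [0, 0, 0, 0.12], [0, 0, 0, 0.12], [0, 0, 0, 0.12], [0, 0, 0, 0.12], [0, 0, 0, 0.12], [0, 0, 0, 0.12], [0, 0, 0, 0.12]],
  ],
)

```text
time: 21.43
tool_pos: [0.4815, 0.1745, 0.1723]
tool_rot: [3.141, 0.0, -0.2]
contact_force: [-0.6, 0.1, -0.1]
opening: 0.0641
```

Emit:
step_arm(
  moves=[
    [[0, 0, 0, 0.12], [0, 0, 0, 0.03], [0, 0, 0, 0]],
  ],
)

```text
time: 21.68
tool_pos: [0.4815, 0.1744, 0.1723]
tool_rot: [3.141, 0.0, -0.346]
contact_force: [0.2, 0.3, -0.5]
opening: 0.0648
```

```bash
python3 - <<'E'
from h import *
c=cam("wrist"); save(c,"w12"); o=robot.observe(); print(o["time"],o["tool_pos"],o["tool_rot"],o["opening"],o["qpos"])
r=bubble(c,.060+.035,(.33,1)); print(r["bub"],r["blen"],r["L"],r["mid"],np.arctan2(*r["W"][::-1]))
E
```

```text
21.7333 [0.48156388 0.1744241  0.17230144] [ 3.14147352e+00  6.55703315e-05 -3.43451643e-01] 0.0642181196034779 [ 1.97822434e-01  3.70419806e-01  1.64231568e+00 -7.55816959e-05
  1.12897475e+00  2.11210272e+00]
0.013250000000000046 0.014500000000000013 0.07961196921953934 [0.54259135 0.07165653] 1.2428007401142251
```

View pics/w12.png

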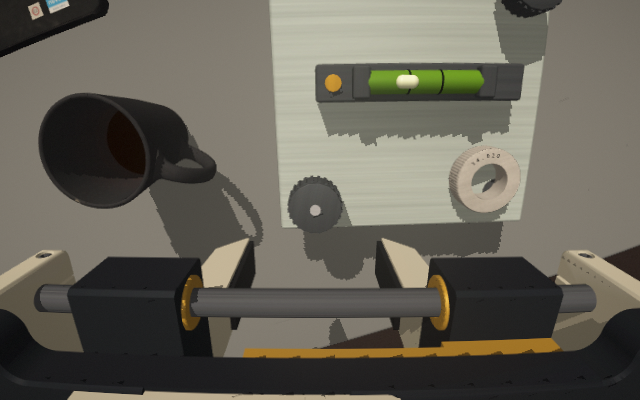

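Emit:
step_arm(
  moves=[
    [[0, 0, 0.015, 0], [0, 0, 0.025, 0], [0, 0, 0.025, 0], [0, 0, 0.02, 0], [0, 0, 0.013, 0], [0, 0, 0.007, 0], [0, 0, 0, 0], [0, 0, 0, 0]],
  ],
)

```text
time: 22.4
tool_pos: [0.4819, 0.1744, 0.0677]
tool_rot: [-3.142, -0.0, -0.344]
contact_force: [0.6, 0.3, 0.8]
opening: 0.0641
```

Emit:
step_arm(
  moves=[
    [[0, 0, 0, 0], [0, 0, 0, 0], [0, 0, 0, 0], [0, 0, 0, 0], [0, 0, 0, 0]],
  ],
  hand=0.2,
)

```text
time: 22.82
tool_pos: [0.4819, 0.1745, 0.0679]
tool_rot: [-3.141, -0.001, -0.345]
contact_force: [0.1, 0.6, 1.5]
opening: 0.0396
```

```bash
python3 - <<'E'
from h import *
c=cam("wrist"); save(c,"w13"); o=robot.observe(); print(o["time"],o["tool_pos"],o["tool_rot"],o["opening"],o["contact_force"])
y=o["tool_rot"][2];f=o["contact_force"][:2];print("Ftool",f@[np.cos(y),np.sin(y)],f@[np.sin(y),-np.cos(y)])
E
```

```text
22.8667 [0.48192636 0.17449332 0.0678634 ] [-3.14088214e+00 -9.42508054e-04 -3.44745035e-01] 0.03988320095912532 [-0.08306382  0.56453002  2.11668798]
Ftool -0.26896319783797673 -0.5032420320454191
```

View pics/w13.png

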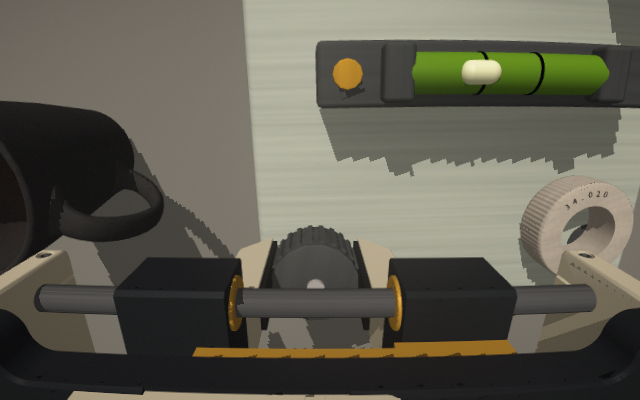

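Emit:
step_arm(
  moves=[
    [[0, 0, 0, -0.06], [0, 0, 0, -0.1], [0, 0, 0.0002, -0.12], [0, 0, 0.0002, -0.12], [0, 0, 0.0002, -0.12], [0, 0, 0.0002, -0.12], [0, 0, 0.0002, -0.12], [0, 0, 0, 0]],
  ],
)

```text
time: 23.53
tool_pos: [0.4821, 0.1747, 0.0669]
tool_rot: [3.141, -0.002, 0.42]
contact_force: [0.2, 2.5, 3.6]
opening: 0.0393
```

Emit:
step_arm(
  moves=[
    [[0, 0, 0.0002, -0.12], [0, 0, 0.0002, -0.12], [0, 0, 0.0002, -0.12], [0, 0, 0.0002, -0.12], [0, 0, 0, -0.12], [0, 0, 0, -0.12], [0, 0, 0, -0.1], [0, 0, 0, 0]],
  ],
)

```text
time: 24.2
tool_pos: [0.4821, 0.175, 0.0658]
tool_rot: [3.141, -0.001, 1.235]
contact_force: [1.4, 6.0, 0.2]
opening: 0.0394
```

Emit:
step_arm(
  moves=[
    [[0, 0, 0, 0], [0, 0, 0, 0], [0, 0, 0, 0], [0, 0, 0, 0], [0, 0, 0, 0], [0, 0, 0, 0], [0, 0, 0, 0], [0, 0, 0, 0]],
  ],
)

```text
time: 24.87
tool_pos: [0.4821, 0.175, 0.0658]
tool_rot: [3.141, -0.001, 1.229]
contact_force: [1.6, 5.0, 0.9]
opening: 0.0397
```

```bash
python3 - <<'E'
from h import *
c=cam("wrist"); save(c,"w14"); o=robot.observe(); print(o["time"],o["tool_pos"],o["tool_rot"],o["opening"],o["contact_force"])
E
```

```text
24.9167 [0.48212015 0.17495644 0.06582332] [ 3.14050187e+00 -1.41024739e-03  1.22892007e+00] 0.03964346302973521 [1.59907537 6.04162934 0.34814715]
```

View pics/w14.png

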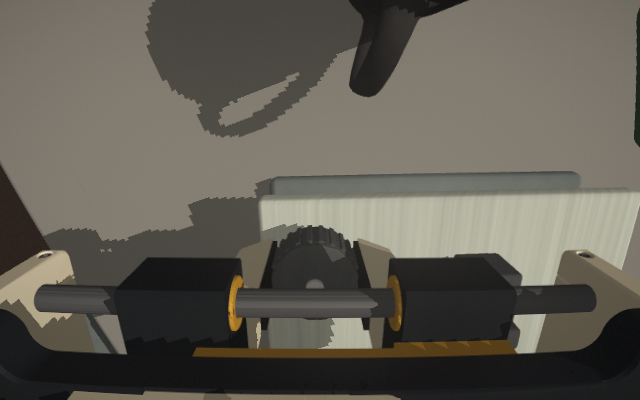

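Emit:
step_arm(
  moves=[
    [[0, 0, 0, 0], [0, 0, 0, 0], [0, 0, 0, 0], [0, 0, -0.01, 0], [0, 0, -0.03, 0], [0, 0, -0.035, 0], [0, 0, -0.03, 0], [-0.02, 0.018, 0, 0]],
  ],
  hand=0.65,
)

```text
time: 25.58
tool_pos: [0.4939, 0.1524, 0.1774]
tool_rot: [3.133, -0.006, 1.237]
contact_force: [0.5, -0.3, 0.5]
opening: 0.0598
```

Emit:
step_arm(
  moves=[
    [[-0.025, 0.024, 0, 0], [-0.025, 0.024, 0, 0], [-0.026, 0.024, 0, 0], [0, 0, 0, 0], [0, 0, 0, 0]],
  ],
)

```text
time: 26.0
tool_pos: [0.5353, 0.0523, 0.171]
tool_rot: [3.141, 0.0, 1.231]
contact_force: [-0.0, -0.2, 0.1]
opening: 0.0594
```

```bash
python3 - <<'E'
from h import *
c=cam("wrist"); save(c,"w15"); o=robot.observe(); print(o["time"],o["tool_pos"],o["tool_rot"],o["opening"])
r=bubble(c,.060+.035,(.33,1)); print(r["bub"],r["blen"],r["L"],r["mid"],np.arctan2(*r["W"][::-1]))
u=r["s"]*1e3
for a,b in zip(u[80:-80:2],r["prof"][80:-80:2]): print("%.1f:%d,%d"%(a,b[1],b[2]),end=" ")
E
```

```text
26.05 [0.5347491  0.05354101 0.17089016] [-3.14115080e+00 -1.03440954e-05  1.23268009e+00] 0.05961761226215248
3.469446951953614e-17 0.014000000000000012 0.07886390639757287 [0.54312161 0.07251824] 1.248640995107589
-22.0:122,37 -21.5:122,37 -21.0:122,37 -20.5:122,37 -20.0:123,38 -19.5:123,37 -19.0:122,37 -18.5:122,37 -18.0:123,37 -17.5:123,37 -17.0:123,37 -16.5:123,37 -16.0:123,37 -15.5:123,38 -15.0:123,38 -14.5:123,38 -14.0:123,38 -13.5:123,38 -13.0:123,38 -12.5:113,37 -12.0:86,33 -11.5:37,26 -11.0:49,28 -10.5:76,32 -10.0:115,37 -9.5:123,38 -9.0:124,38 -8.5:123,38 -8.0:128,59 -7.5:138,88 -7.0:160,116 -6.5:175,133 -6.0:187,144 -5.5:195,151 -5.0:201,156 -4.5:205,161 -4.0:205,161 -3.5:205,161 -3.0:205,160 -2.5:205,160 -2.0:205,160 -1.5:205,161 -1.0:206,161 -0.5:206,160 0.0:206,160 0.5:205,160 1.0:205,161 1.5:206,161 2.0:206,161 2.5:207,162 3.0:209,165 3.5:213,170 4.0:213,170 4.5:210,166 5.0:207,162 5.5:203,158 6.0:198,153 6.5:188,144 7.0:165,108 7.5:137,62 8.0:126,44 8.5:123,38 9.0:123,38 9.5:123,38 10.0:94,35 10.5:60,30 11.0:38,27 11.5:66,31 12.0:101,36 12.5:122,39 13.0:124,39 13.5:124,39 14.0:124,39 14.5:124,39 15.0:124,39 15.5:124,39 16.0:124,38 16.5:124,38 17.0:124,38 17.5:124,39 18.0:124,39 18.5:124,39 19.0:124,39 19.5:125,39 20.0:125,39 20.5:124,39 21.0:124,39 21.5:124,39
```

View pics/w15.png

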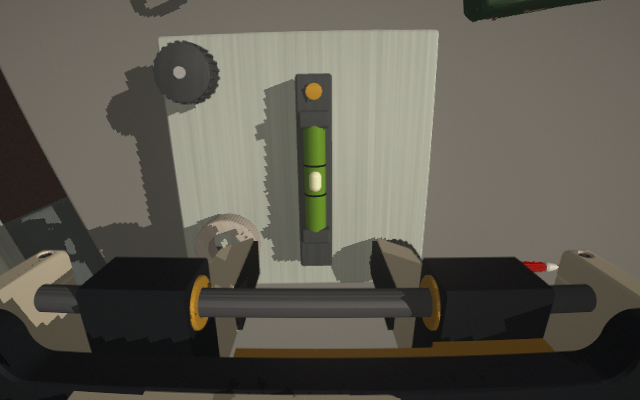

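The bubble is centred crosswise too (about -0.1 mm relative to lines). Retreating and checking the bystanders.

Emit:
step_arm(
  moves=[
    [[0, 0, -0.03, 0], [0, 0, -0.03, 0], [0, 0, -0.02, 0], [-0.03, 0, 0, 0], [-0.035, 0, 0, 0], [-0.035, 0, 0, 0], [-0.02, 0, 0, 0], [0, 0, 0, 0]],
  ],
)

```text
time: 26.72
tool_pos: [0.494, -0.0609, 0.251]
tool_rot: [-3.141, 0.001, 1.233]
contact_force: [0.1, 0.5, -0.0]
opening: 0.0598
```

```bash
python3 - <<'E'
from h import *
c=cam("wrist"); save(c,"w16"); r=bubble(c,.095,(.33,1)); print(r["bub"],r["L"])
t=cam("top"); save(t,"t16",(190,150,390,250),4); s=cam("scene"); save(s,"s16",(220,160,420,300),4)
o=robot.observe();print(o["time"],o["tool_pos"],o["qvel"].round(3))
E
```

```text
0.010625000000000044 0.05815574183138792
26.8667 [ 0.49539515 -0.05800472  0.25089421] [ 0.013  0.006 -0.006 -0.002 -0.002 -0.004]
```

View pics/t16.png

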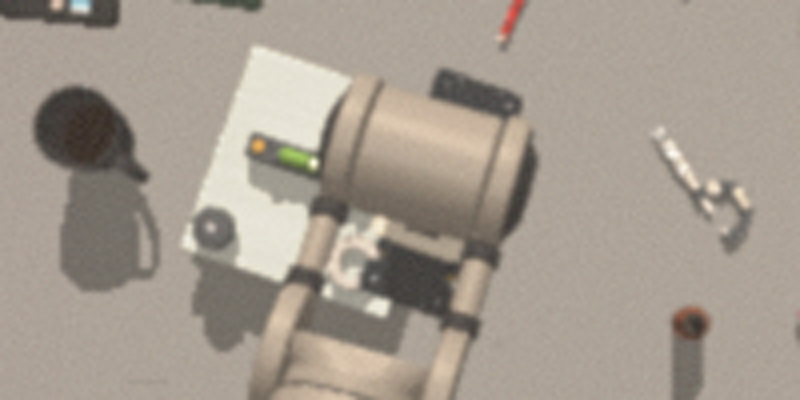

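View pics/s16.png

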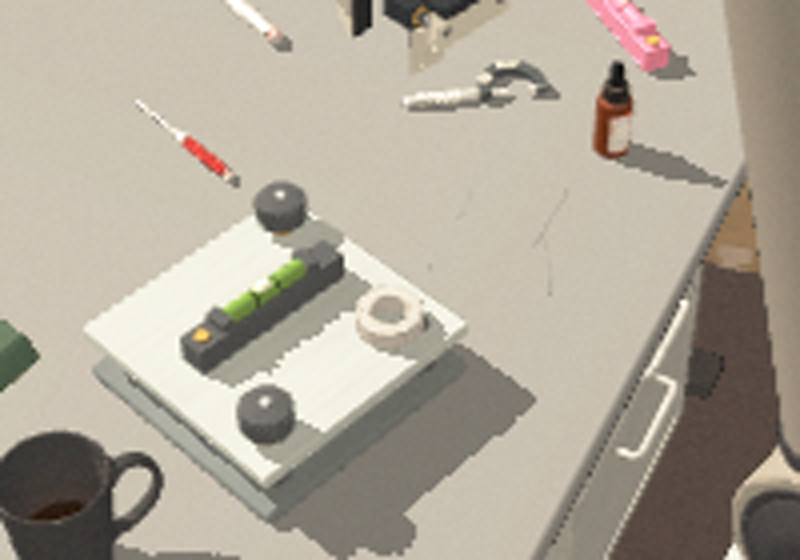

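View pics/w16.png

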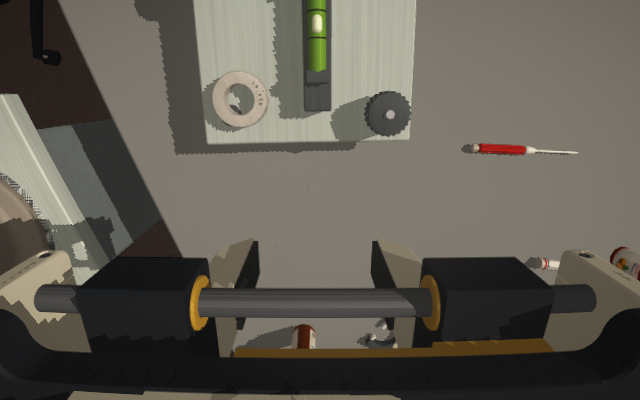

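In the scene crop, mug, ring (390,317), micrometer and oiler are at the same pixels as at the start. The +10.6 mm reading is invalid because the vial is cut off by the picture edge (58 mm of it found); the picture itself shows the bubble at row 23, between the lines at rows 10 and 38.

```bash
python3 -c "
from cell import robot
print(robot.hand_in())"
```

```text
the job is handed in; nothing more can be done
None
```

The table is level both ways, and the job was handed in at about 27 s.

- **First direction:** I laid the level square with the plate, pointing away from the robot, and let go. The bubble stood 18.9 mm towards the near end. I turned the far knob about 2.2 rad clockwise, and with the level lying free the bubble then read 0 ± 0.5 mm.
- **Crosswise:** I took the level up, laid it crosswise and let go. The bubble stood 13.5 mm towards the left. I turned the near knob about 1.57 rad counterclockwise, and the bubble then read about -0.1 mm from the middle of the lines.
- **Final state:** The level lies crosswise on the plate and the arm is clear of everything.
- **Bystanders:** Judging by eye, the ring gauge, micrometer, oil bottle and mug sit at the same places in the scene picture as at the start.
- **Checks that disagreed or were not made:** The last automatic bubble reading, after the arm had backed off, gave +10.6 mm. It is not valid because the picture edge cut off part of the vial; that same picture shows the bubble between the lines. I did not measure the first direction again after the near knob was turned; that knob should affect only the crosswise slope.

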